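# Lay the specimen column down in its cradle

## Task

Lay the tall specimen column down for transport: push it over from high up, near its cap, and ease it down together with the stiff hinged board until both lie flat. Then slide the lying column along the board until its cap presses firmly home (a steady push of about 15 N for a moment) against the rubber buffer of the head stop, and let go. Be gentle: never lift the column, let it crash down, or push it with more than 30 N, and leave everything else on the table where it is.

Things in the scene. Friction and masses are not known exactly. Their poses are not given: they have to be found in the camera images.
- column: Tall display column, 70 x 70 x 220 mm, 0.45-0.65 kg: black square foot (22 mm), clear tube 62 mm in diameter, black square cap (top 50 mm). Stands on the cradle's platform; balance point about 105 mm up. Origin: centre of its underside; z towards the cap; x (within 3 deg) the way it is to be tipped, towards the board: push its -x face. It tips about its lower +x edge, 35 mm from its axis.
- column_head (a point): Centre of the top face of the column's cap, 220 mm from its underside, axes as the column's.
- cradle: Wooden let-down cradle fixed to the table. Origin on the table top below the hinge line; x: the horizontal way in which the column is laid, y along the hinge. The column's platform spans x -116 to -1 mm, 130 mm wide, top 20 mm above the table; the lowered board reaches x +305 mm. The column's near edge starts 3 to 11 mm short of the hinge line.
- board_hinge (a point): Middle of the board's hinge line, 20 mm above the table (level with the platform top).
- board (a joint): Angle of the hinged board, rad: 0 upright, 1.571 lowered flat; starts 0.05-0.28, leaning away from the column. 305 mm long; side rails 82 mm apart, 14 mm high. Lowered, its face is level with the platform top: the lying column spans heights 20-90 mm. Stiff friction hinge (1.35 N m): stays where left even with the column on it; push it all the way (about 8 N at the cap at first, then less).
- head_stop: Wooden block across the board near its far end, 78 mm wide, 32 mm high off the board's face, 16 mm thick. Clamped 255 to 280 mm from the hinge line, so the laid column has about 16 to 69 mm to slide; does not yield. Origin: on the board's face, middle of the side towards the hinge; z along the board away from the hinge, -x out of the board's face (up when lowered).
- stop_face (a point): Middle of the wooden face of the head stop, 16 mm above the board's face; axes as the head stop's. From it a round rubber buffer (24 mm diameter, firm, on a brass screw) sticks out 2 to 22 mm towards the column, set differently each time and not shown by any reading: feel for it; the cap must press against it. Sliding the column takes a friction force of 2 to 5 N before the buffer is met.
- squat_jar: Bystander: small lidded glass jar, 70 mm diameter, 90 mm high, beside the cradle. Origin under its centre.
- lidded_jar: Bystander: lidded glass jar, 90 mm diameter, 120 mm high. Origin under its centre.
- short_tube: Bystander: round specimen tube, 60 mm diameter, 120 mm high. Origin under its centre.
- tall_tube: Bystander: round specimen tube, 66 mm diameter, 210 mm high, away from the cradle. Origin under its centre.
- dust_brush: Bystander: dusting brush lying beside the cradle, on the other side from the small jar, along the board.
- dish: Bystander: white dish, 100 mm wide, 22 mm high. Origin under its centre.
- catalogue: Bystander: closed catalogue book, 150 x 210 x 22 mm, lying flat. Origin under its centre.
There are look-alikes about, which are no part of the job. There is more than one size of the column; the one meant has the size given above.

How it is judged:
By the outcome, as a careful person would: the job done as asked, in the order asked, and still so for the second after the job is handed in, with the robot touching nothing.
It also fails if it takes over 72 s, if anything falls off the work surface, if the arm or the gripper's body presses on something with over 40 N, if the wrist force passes 120 N, or if a joint passes its speed limit or range.

## Robot

A 6-joint arm with a two-finger parallel gripper is mounted at the origin on the work surface. World frame = base frame: x ahead of the robot, y to its left, z up, the work surface at z = 0. Lengths are in m, angles in degrees, forces in N, time in s.
With the tool pointing down it reaches from about 0.25 to 0.725 m from the base axis. Payload 9.7 kg.
Tool frame: the origin (TCP) lies midway between the tips of the shut fingers; the grasp point (between the pads) lies bot.hold_point_z behind it (bot.hold_point_z is the distance from the TCP to the grasp point, in m); z points along the fingers, y is the line along which they close (so a half turn about z gives the same grasp; the last joint's range is limited). The gripper opens to 85 mm and grips with 20 to 120 N. Pads are 22 mm wide; open, the fingers measure 114 mm over their backs; the gripper's body (76 mm by 85 mm) begins 54 mm behind the grasp point. The pads swing forward as they close: fully open they stand 13 mm farther back than shut.
Start: joints at [75.63, 4.979, 10.078, 95.1, 0, 90], TCP at [0.136, 0.533, 0.205] pointing down, gripper open.
Joint ranges: [-179.16, 179.16], [-48.56, 103.87], [-65.8, 70.77], [-126.05, 130.52], [-82.76, 87.17], [-180, 180]. Speed limits (degrees/s): [127.2, 127.2, 147.25, 180, 180, 180].

## Interface

Orientations are given as [roll, pitch, yaw] about the fixed x, y, z axes, in that order (R = Rz(yaw) Ry(pitch) Rx(roll)).
In Python, from workcell import bot, camera, camera_model, ticket gives the robot as it stands.
- The arm moves only by the tool send_rows, never from a script. Its argument "targets" is text: rows parted by semicolons, each of 5 numbers parted by spaces: the shift along the tool's x, y, z in mm, then the turn about the tool's z in degrees, then the closure in counts, from 0 (fully open) to 255 (shut). A call has 1 to 20 rows; each row is the pose to reach, as a shift and turn from the pose commanded when the call began, along the tool's axes at that moment; what a row does not reach only later rows make up. A row lasts 1/8 s, in which the tool goes at most 62.5 mm and 10.7 degrees, less where a joint would pass 70% of its speed; a pose out of reach is approached as far as the arm can. A call with a gripper value outside its range is refused whole. The fingers move at their own pace and stop on an object; "newtons" is the grip in N (left out, the last holds). Time passes only in rows, so rows that repeat a pose let the fingers close. It gives the time, the measured TCP pose, the force, the opening and the grip force at its end, in the units of the state.
- bot.get_obs(): the state, without advancing time (a new reading comes with each control period).
- camera(name): name is "side" or "top" or "wrist"; returns the picture (384x512x3 uint8, blue, green, red); there is no depth.
- camera_model(name): a dict with "K" (3x3 intrinsics, pixels), "pose" (4x4, takes a point from camera to world coordinates); the wrist camera has in their place "T_tool_cam" (4x4, takes a point from camera to tool coordinates, whose origin is the TCP and whose axes are the flange's). Camera axes: x right, y down, z forward; pixel columns grow to the right and rows downward; lengths in m; the calibration is good to about 2 mm. A picture is of the moment at which its call begins: read the wrist's pose just before it. camera_model takes no time and is no camera call.
- ticket.job_done(): hands the job in; it is judged then, once.
The state is a dict: "time": time; "q": joint angles; "qd": joint speeds; "joint_efforts": joint torques, N m; "ee_pos": TCP position; "tcp_rot": TCP orientation; "wrist_force": force on the tool from outside, world axes, zero at the start; "torque": the same for the moment, N m; "opening": finger opening in m; "grasp_force": force on a finger pad.
Only numpy, scipy, OpenCV 4.12 (cv2) and the standard library are available. Lean on these libraries where they do the work, as an engineer would, in place of code of your own. Each camera call takes 0.05 s, during which the arm holds its last target. There are 200 camera calls.

## Working session

There is one attempt and no reset: what is moved stays moved. The work goes in short steps, Python scripts to look and compute and a tool call to move; the robot and the scene stay as the last step left them, time stands still between calls to the robot, and variables do not carry over. Pictures are saved under pics/ and viewed, at most 10 in all, crops included, and the job is handed in when it is done.

Besides the shell and the picture viewer there is one more tool, called after "Request:" as name(argument=value, ...) on one line, values as JSON. send_rows: Moves the arm, as the interface text tells. Its arguments: {"type":"object","properties":{"targets":{"type":"string"},"newtons":{"type":"number"}},"required":["targets"]}

```bash
ls; mkdir -p pics
python3 - <<'E'
from workcell import bot,camera,camera_model
import cv2,numpy as np
np.set_printoptions(precision=4,suppress=True)
print(bot.get_obs(), bot.hold_point_z)
for n in("side","top"):
    im=camera(n);cv2.imwrite(f"pics/{n}0.png",im)
    m=camera_model(n);print(n,m["K"],m["pose"])
print(camera_model("wrist"))
a=cv2.imread("pics/side0.png");b=cv2.imread("pics/top0.png")
E
```

```text
pics
{'time': 0.0, 'q': array([75.6292,  5.0123, 10.0341, 95.0997, -0.0013, 89.9992]), 'qd': array([ 0.0338, -0.0637, -0.0127,  0.0294, -0.0191,  0.021 ]), 'joint_efforts': array([  0.0008, -52.0386,  46.4803,   0.0165,   0.0001,  -0.    ]), 'ee_pos': array([0.1364, 0.5325, 0.2042]), 'tcp_rot': array([-179.922 ,    0.0013,  165.63  ]), 'wrist_force': array([-0.0901, -0.6229,  0.0802]), 'torque': array([-0.0023,  0.0108, -0.0291]), 'grasp_force': 0.0, 'opening': 0.08562921791996704} 0.0187
side [[475.316    0.     252.0665]
 [  0.     475.316  188.2375]
 [  0.       0.       1.    ]] [[ 0.9224 -0.1968  0.3324  0.134 ]
 [-0.3861 -0.4434  0.8089 -1.2063]
 [-0.0118 -0.8744 -0.485   0.8995]
 [ 0.      0.      0.      1.    ]]
top [[472.7592   0.     254.2678]
 [  0.     472.7592 201.0228]
 [  0.       0.       1.    ]] [[ 0.0266 -0.9977  0.0628  0.5031]
 [-0.9996 -0.0272 -0.008   0.0249]
 [ 0.0096 -0.0625 -0.998   1.6296]
 [ 0.      0.      0.      1.    ]]
{'K': array([[305.2861,   0.    , 255.7175],
       [  0.    , 305.2861, 193.6654],
       [  0.    ,   0.    ,   1.    ]]), 'T_tool_cam': array([[-0.0005, -0.9624, -0.2718,  0.0684],
       [ 1.    , -0.0001, -0.0016,  0.0004],
       [ 0.0015, -0.2718,  0.9624, -0.1691],
       [ 0.    ,  0.    ,  0.    ,  1.    ]])}
```

View pics/side0.png

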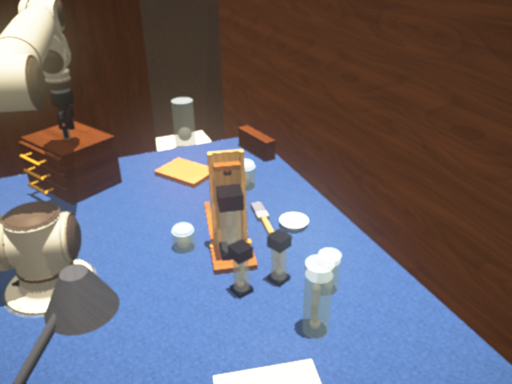

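View pics/top0.png

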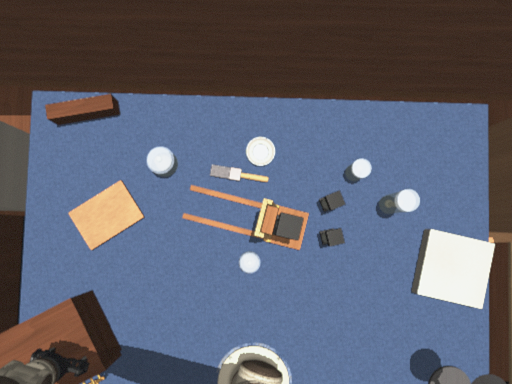

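The side view shows the wooden cradle with the column on it, cap at (230,198), and the board leaning behind. In the top view the cap is at about (290,226), and the floor rails run left from (260,205)/(255,232) to (190,188)/(185,217).

Candidates for the column: the cradle column (top 290,226), small look-alikes at (331,202) and (332,237), and tubes at (405,200) and (360,168). The one on the cradle is it. I'll check with close crops.

Run:
```python
import cv2,numpy as np
a=cv2.imread("pics/side0.png")[140:280,190:270];b=cv2.imread("pics/top0.png")[170:265,170:320]
A=cv2.resize(a,None,fx=4.2,fy=4.2,interpolation=cv2.INTER_CUBIC);B=cv2.resize(b,None,fx=3,fy=3,interpolation=cv2.INTER_CUBIC)
for im,s,x0,y0 in((A,4.2,190,140),(B,3,170,170)):
    for i in range(0,200,10):
        for (p,q,t,o) in(((int(i*s),0),(int(i*s),6),x0+i,0),((0,int(i*s)),(6,int(i*s)),y0+i,1)):
            cv2.line(im,p,q,(0,255,255),1)
            if i%20==0: cv2.putText(im,str(t),(p[0]+(8 if o else 0),p[1]+(4 if o else 16)),0,.35,(0,255,255),1)
C=np.zeros((588,800,3),np.uint8);C[:A.shape[0],:A.shape[1]]=A;C[:B.shape[0],345:345+B.shape[1]]=B
cv2.imwrite("pics/c1.png",C)
```

```text
(no output)
```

View pics/c1.png

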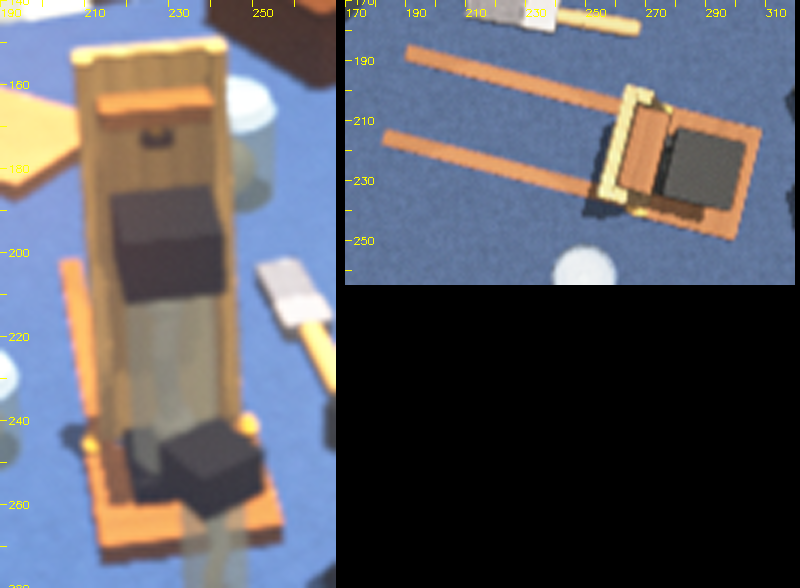

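The crop confirms the choice: one column on the cradle platform, black cap, clear tube and black foot, with the head stop bar and dark buffer behind it. The two look-alikes stand on the table. Next I compute positions.

```bash
cat > h.py <<'E'
from workcell import bot,camera,camera_model
import cv2,numpy as np
np.set_printoptions(precision=4,suppress=True)
def onplane(n,uv,z,M=None):
    m=camera_model(n);P=m["pose"] if M is None else M
    d=P[:3,:3]@np.linalg.inv(m["K"])@np.array([uv[0],uv[1],1]);c=P[:3,3]
    return c+d*(z-c[2])/d[2]
def proj(n,X):
    m=camera_model(n);P=m["pose"];p=P[:3,:3].T@(np.array(X)-P[:3,3]);p=m["K"]@p;return p[:2]/p[2]
E
python3 - <<'E'
from h import *
for name,n,z,pts in(("plat","top",.02,[(308.7,213.3),(300,250)]),
 ("cap","top",.24,[(281.7,212),(303.3,216.7),(298.3,240),(276.7,234.3)]),
 ("capside","side",.24,[(217.4,186.4),(240,184.5),(243.3,195.2),(216.7,197.1)]),
 ("rails","top",.01,[(190.7,186),(182.7,215.7)]),
 ("platside","side",.02,[(257.5,263.5),(214.5,270)]),
 ("jar","top",.09,[(249.5,263)]),("jarside","side",.09,[(182.5,229)]),
 ("lookal","top",.15,[(331,200),(331,237)]),
 ):
    P=np.array([onplane(n,p,z) for p in pts]);print(name,P[:,:2].tolist(),"mean",P.mean(0))
    if len(P)>2: print([np.linalg.norm(P[i]-P[(i+1)%len(P)]).round(4) for i in range(len(P))])
    if len(P)==2: d=P[1]-P[0];print(np.linalg.norm(d),np.degrees(np.arctan2(d[1],d[0])))
E
```

```text
plat [[0.5674223352533067, -0.17453561344669363], [0.44209248436091253, -0.1474153676377385]] mean [ 0.5048 -0.161   0.02  ]
0.1282305706820643 167.78996710321235
cap [[0.5603073550715136, -0.06768247024467162], [0.5481936280296241, -0.13156468415450823], [0.47948640057325115, -0.11826710406105682], [0.4944745184715342, -0.054516189850252805]] mean [ 0.5206 -0.093   0.24  ]
[np.float64(0.065), np.float64(0.07), np.float64(0.0655), np.float64(0.0671)]
capside [[0.4986714320589105, -0.055768254157803954], [0.5625241742422669, -0.07159083998426286], [0.5481165039940369, -0.1334472712256365], [0.4767109139247151, -0.11338944426413322]] mean [ 0.5215 -0.0935  0.24  ]
[np.float64(0.0658), np.float64(0.0635), np.float64(0.0742), np.float64(0.0617)]
rails [[0.6506665363817277, 0.23170972025937894], [0.5479657969626925, 0.25546089749427303]] mean [0.5993 0.2436 0.01  ]
0.10541138599439771 166.97836883776367
platside [[0.5736629208274674, -0.17076235351995384], [0.4467244182904978, -0.14852964373873134]] mean [ 0.5102 -0.1596  0.02  ]
0.12887077562637814 170.06566487657298
jar [[0.39857858590882933, 0.02275309448177692]] mean [0.3986 0.0228 0.09  ]
jarside [[0.3957062453337413, -0.006651390531409618]] mean [ 0.3957 -0.0067  0.09  ]
lookal [[0.6059047774765514, -0.22771973643580845], [0.4900099173044273, -0.2296285082489265]] mean [ 0.548  -0.2287  0.15  ]
0.11591057770605212 -179.056431995465
```

Request:
send_rows(targets="0 0 -60 0 0; 0 0 -120 0 0; 0 0 -130 0 150; -529 -600 -130 88 150; -529 -600 -130 88 150; -529 -600 -130 88 150; -529 -600 -130 88 150; -529 -600 -130 88 150; -529 -600 -130 88 150; -529 -600 -130 88 150; -529 -600 -130 88 150; -529 -600 -130 88 150; -529 -600 -130 88 150; -529 -600 -130 88 150; -529 -600 -130 88 150; -529 -600 -130 88 150; -529 -600 -130 88 150; -529 -600 -130 88 150; -529 -600 -130 88 150", newtons=40)

```text
time: 2.48
ee_pos: [0.4997, -0.1788, 0.3352]
tcp_rot: [180.0, -0.0, 77.7]
wrist_force: [-0.1, -0.1, 0.9]
opening: 0.0353
grasp_force: 0.0
```

Run:
```python
from h import *
for z in(.13,.15,.17,.2): print(z,onplane("top",(331,200),z),onplane("side",(280,239),z),onplane("top",(331,237),z),onplane("side",(239,249),z))
im=camera("wrist");cv2.imwrite("pics/w1.png",im)
```

```text
0.13 [ 0.6073 -0.2311  0.13  ] [ 0.6197 -0.2246  0.13  ] [ 0.4898 -0.2331  0.13  ] [ 0.4976 -0.2222  0.13  ]
0.15 [ 0.6059 -0.2277  0.15  ] [ 0.6071 -0.2501  0.15  ] [ 0.49   -0.2296  0.15  ] [ 0.4881 -0.2478  0.15  ]
0.17 [ 0.6045 -0.2243  0.17  ] [ 0.5945 -0.2756  0.17  ] [ 0.4902 -0.2262  0.17  ] [ 0.4787 -0.2734  0.17  ]
0.2 [ 0.6024 -0.2192  0.2   ] [ 0.5755 -0.3139  0.2   ] [ 0.4905 -0.221   0.2   ] [ 0.4645 -0.3118  0.2   ]
```

View pics/w1.png

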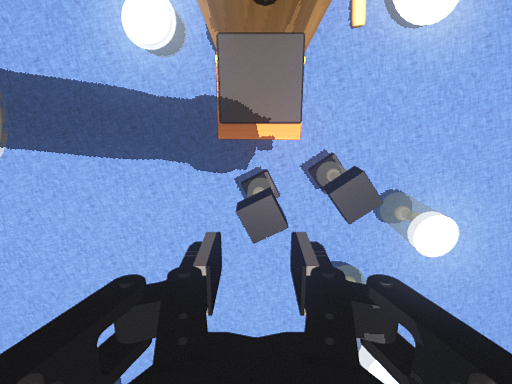

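Wrist view: cap top with corners at about (217,33), (303,33), (303,123), (219,123). The two shorter look-alikes (262,215) and (352,195) lie beneath the fingers, and the small jar is at (148,20).

Run:
```python
from h import *
from scipy.spatial.transform import Rotation as R
o=bot.get_obs();T=np.eye(4);T[:3,:3]=R.from_euler("xyz",o["tcp_rot"],degrees=True).as_matrix();T[:3,3]=o["ee_pos"]
M=T@camera_model("wrist")["T_tool_cam"];print(o["ee_pos"])
P=np.array([onplane("wrist",p,.24,M) for p in[(217,33),(303,33),(303,123),(219,123)]]);print(P,P.mean(0))
Q=(P-T[:3,3])@T[:3,:3];print("tool frame",Q)
print("plat back",[(onplane("wrist",p,.02,M)-T[:3,3])@T[:3,:3] for p in[(219,139),(300,139)]])
```

```text
[ 0.4997 -0.1787  0.3355]
[[ 0.4973 -0.0502  0.24  ]
 [ 0.5631 -0.0646  0.24  ]
 [ 0.5513 -0.1324  0.24  ]
 [ 0.4819 -0.1173  0.24  ]] [ 0.5234 -0.0911  0.24  ]
tool frame [[ 0.125  -0.0299  0.0954]
 [ 0.125   0.0376  0.0955]
 [ 0.0562  0.0404  0.0955]
 [ 0.0562 -0.0306  0.0954]]
plat back [array([ 0.0209, -0.0572,  0.3154]), array([0.0208, 0.07  , 0.3155])]
```

Request:
send_rows(targets="15 5 60 0 150; 25 5 120 0 150; 25 5 126 0 150; 30 5 126 0 150; 34 5 126 0 150; 37 5 126 0 150; 40 5 126 0 150; 43 5 126 0 150; 44 5 126 0 150")

```text
time: 3.65
ee_pos: [0.5144, -0.1377, 0.2089]
tcp_rot: [-180.0, 0.0, 77.6]
wrist_force: [0.1, -0.4, -0.6]
opening: 0.0349
grasp_force: 0.0
```

Request:
send_rows(targets="1 0 0 0 150; 2 0 0 0 150; 3 0 0 0 150; 4 0 0 0 150; 6 0 -1 0 150; 8 0 -1 0 150; 10 0 -1 0 150; 12 0 -2 0 150; 14 0 -2 0 150; 17 0 -3 0 150; 20 0 -3 0 150; 23 0 -4 0 150; 26 0 -4 0 150; 29 0 -4 0 150; 32 0 -5 0 150; 35 0 -5 0 150")

```text
time: 5.65
ee_pos: [0.5219, -0.1034, 0.214]
tcp_rot: [180.0, -0.0, 77.6]
wrist_force: [-0.1, -0.1, 1.0]
opening: 0.0352
grasp_force: 0.4
```

Run:
```python
from h import *
a=camera("side")[120:280,170:290];b=camera("wrist")
A=cv2.resize(a,None,fx=3,fy=3,interpolation=cv2.INTER_CUBIC);B=cv2.resize(b,(427,320))
C=np.zeros((480,790,3),np.uint8);C[:,:360]=A;C[:320,361:788]=B;cv2.imwrite("pics/c2.png",C);print(bot.get_obs()["ee_pos"],bot.get_obs()["wrist_force"])
```

```text
[ 0.5219 -0.1033  0.2139] [-1.0225 -1.4115 -0.3333]
```

View pics/c2.png

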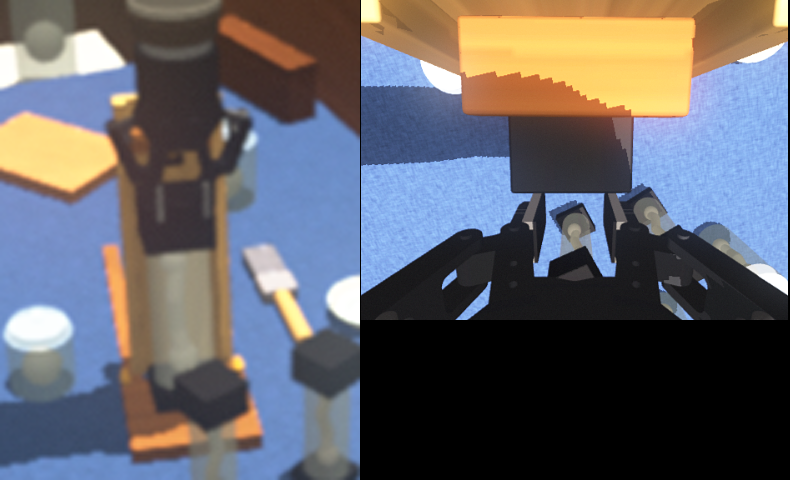

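Request:
send_rows(targets="3 0 0 0 150; 6 0 0 0 150; 9 0 -1 0 150; 12 0 -1 0 150; 15 0 -1 0 150; 18 0 -1 0 150; 21 0 -1 0 150; 24 0 -1 0 150; 27 0 -1 0 150; 30 0 -1 0 150; 33 0 -1 0 150; 36 0 -1 0 150; 39 0 -1 0 150; 42 0 -1 0 150; 45 0 -1 0 150; 48 0 -1 0 150; 52 0 -1 0 150")

```text
time: 7.88
ee_pos: [0.5331, -0.0535, 0.2156]
tcp_rot: [179.9, 0.1, 77.6]
wrist_force: [-1.1, -4.7, 3.2]
opening: 0.035
grasp_force: 3.2
```

Request:
send_rows(targets="4 0 0 0 150; 8 0 1 0 150; 12 0 1 0 150; 16 0 2 0 150; 20 0 2 0 150; 24 0 3 0 150; 28 0 4 0 150; 32 0 5 0 150; 36 0 6 0 150; 40 0 7 0 150; 44 0 8 0 150; 48 0 10 0 150; 52 0 11 0 150; 56 0 13 0 150; 60 0 15 0 150; 64 0 16 0 150; 68 0 18 0 150; 72 0 20 0 150; 76 0 22 0 150; 80 0 24 0 150")

```text
time: 10.38
ee_pos: [0.5506, 0.0259, 0.1915]
tcp_rot: [179.9, -0.1, 77.6]
wrist_force: [0.7, -0.9, 7.8]
opening: 0.0353
grasp_force: 2.8
```

Request:
send_rows(targets="5 0 1 0 150; 9 0 3 0 150; 13 0 5 0 150; 17 0 7 0 150; 21 0 10 0 150; 25 0 12 0 150; 29 0 15 0 150; 33 0 18 0 150; 37 0 22 0 150; 40 0 25 0 150; 43 0 28 0 150; 46 0 31 0 150; 49 0 34 0 150; 52 0 37 0 150; 55 0 40 0 150; 58 0 43 0 150; 60 0 46 0 150")

```text
time: 12.5
ee_pos: [0.563, 0.0843, 0.1447]
tcp_rot: [-180.0, -0.0, 77.6]
wrist_force: [0.5, 1.2, 5.7]
opening: 0.0355
grasp_force: 1.8
```

Run:
```python
from h import *
a=camera("side")[120:280,170:290];b=camera("wrist")
A=cv2.resize(a,None,fx=3,fy=3,interpolation=cv2.INTER_CUBIC);B=cv2.resize(b,(427,320))
C=np.zeros((480,790,3),np.uint8);C[:,:360]=A;C[:320,361:788]=B;cv2.imwrite("pics/c3.png",C);print(bot.get_obs()["ee_pos"],bot.get_obs()["wrist_force"])
```

```text
[0.5627 0.0841 0.1442] [ 0.0184 -0.6068  1.4869]
```

View pics/c3.png

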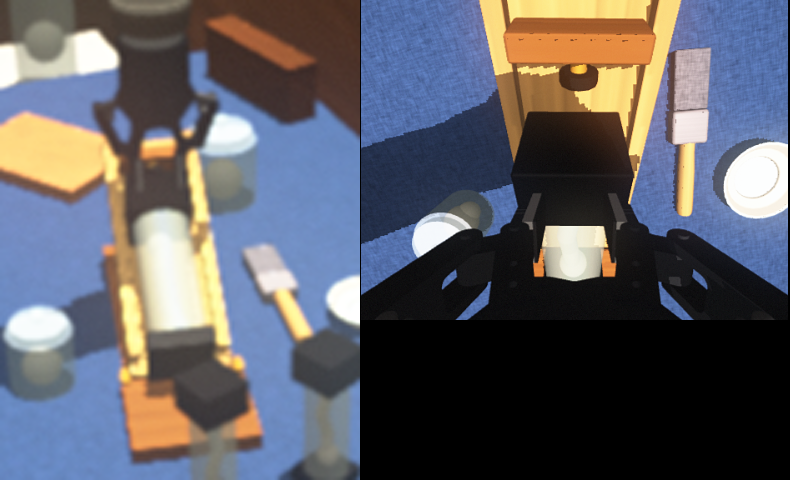

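Side and wrist views: the column lies against the board between the rails at roughly 70°, with the fingers on the cap at about (575,200). Head stop at (580,42), buffer at (578,77). Lateral alignment is good.

Request:
send_rows(targets="3 0 3 0 150; 5 0 6 0 150; 7 0 9 0 150; 9 0 12 0 150; 11 0 15 0 150; 13 0 18 0 150; 15 0 21 0 150; 17 0 24 0 150; 18 0 27 0 150; 20 0 30 0 150; 22 0 33 0 150; 23 0 36 0 150; 24 0 38 0 150; 26 0 40 0 150")

```text
time: 14.35
ee_pos: [0.5683, 0.109, 0.1045]
tcp_rot: [-180.0, 0.1, 77.6]
wrist_force: [0.6, -1.8, 1.6]
opening: 0.0351
grasp_force: 0.8
```

Request:
send_rows(targets="1 0 2 0 150; 2 0 4 0 150; 3 0 6 0 150; 4 0 8 0 150; 5 0 9 0 150; 5 0 10 0 150")

```text
time: 15.1
ee_pos: [0.5697, 0.1144, 0.0949]
tcp_rot: [180.0, -0.0, 77.6]
wrist_force: [0.5, 1.5, 2.5]
opening: 0.0354
grasp_force: 1.2
```

Request:
send_rows(targets="0 0 1 0 150; 1 0 2 0 150; 1 0 3 0 150; 1 0 4 0 150; 1 0 4 0 150")

```text
time: 15.72
ee_pos: [0.5698, 0.1152, 0.0908]
tcp_rot: [-180.0, 0.0, 77.6]
wrist_force: [0.5, 1.0, 1.3]
opening: 0.0349
grasp_force: 0.7
```

Request:
send_rows(targets="0 0 1 0 150; 0 0 2 0 150; 0 0 3 0 150; 0 0 3 0 150")

```text
time: 16.23
ee_pos: [0.5698, 0.1151, 0.0877]
tcp_rot: [-180.0, 0.0, 77.6]
wrist_force: [1.1, 1.2, 1.2]
opening: 0.0352
grasp_force: 0.7
```

Request:
send_rows(targets="0 0 1 0 150; 0 0 2 0 150; 0 0 3 0 150; 0 0 3 0 150")

```text
time: 16.73
ee_pos: [0.5698, 0.1151, 0.0847]
tcp_rot: [-180.0, 0.0, 77.6]
wrist_force: [0.4, 0.4, 0.9]
opening: 0.0354
grasp_force: 0.6
```

Run:
```python
from h import *
a=camera("side")[120:280,170:290];b=camera("wrist")
A=cv2.resize(a,None,fx=3,fy=3,interpolation=cv2.INTER_CUBIC);B=cv2.resize(b,(427,320))
C=np.zeros((480,790,3),np.uint8);C[:,:360]=A;C[:320,361:788]=B;cv2.imwrite("pics/c4.png",C);print(bot.get_obs()["ee_pos"],bot.get_obs()["wrist_force"])
```

```text
[0.5698 0.115  0.0847] [0.3665 0.407  1.0223]
```

View pics/c4.png

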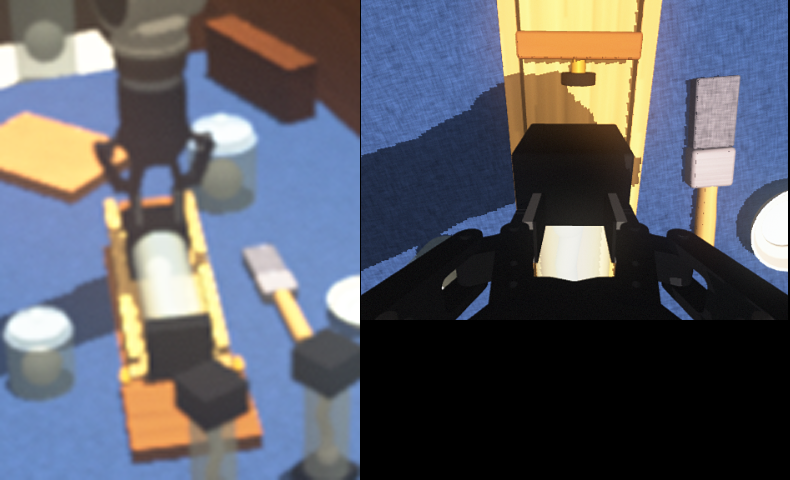

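Almost flat: the cap rests against the board (wrist 575,155), with the buffer at (578,77) ahead. I keep easing it down until the force rises.

Request:
send_rows(targets="0 0 0.5 0 150; 0 0 1 0 150; 0 0 1.5 0 150; 0 0 1.5 0 150")

```text
time: 17.32
ee_pos: [0.5698, 0.1152, 0.0834]
tcp_rot: [180.0, 0.0, 77.6]
wrist_force: [1.1, 1.2, 1.6]
opening: 0.0349
grasp_force: 1.0
```

Request:
send_rows(targets="0 0 0.5 0 150; 0 0 1 0 150; 0 0 1.5 0 150; 0 0 2 0 150; 0 0 2 0 150")

```text
time: 17.95
ee_pos: [0.5698, 0.1151, 0.0813]
tcp_rot: [-180.0, 0.0, 77.6]
wrist_force: [1.9, 1.4, 2.5]
opening: 0.0352
grasp_force: 0.9
```

Request:
send_rows(targets="0 0 0.5 0 150; 0 0 1 0 150; 0 0 1 0 150")

```text
time: 18.32
ee_pos: [0.5698, 0.1151, 0.0803]
tcp_rot: [-180.0, 0.0, 77.6]
wrist_force: [0.5, 1.7, 2.0]
opening: 0.0349
grasp_force: 0.9
```

Run:
```python
from h import *
b=camera("wrist");cv2.imwrite("pics/w5full.png",b);c=b[100:300,150:362]
C=cv2.resize(c,None,fx=3,fy=3,interpolation=cv2.INTER_CUBIC)
C=np.clip((C/255.)**.5*255,0,255).astype(np.uint8)
for i in range(0,212,20):
    cv2.putText(C,str(150+i),(i*3,10),0,.35,(0,255,255),1);cv2.line(C,(i*3,12),(i*3,18),(0,255,255),1)
    cv2.putText(C,str(100+i),(0,i*3+4),0,.35,(0,255,255),1);cv2.line(C,(24,i*3),(30,i*3),(0,255,255),1)
cv2.imwrite("pics/c5.png",C)
```

```text
(no output)
```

View pics/c5.png

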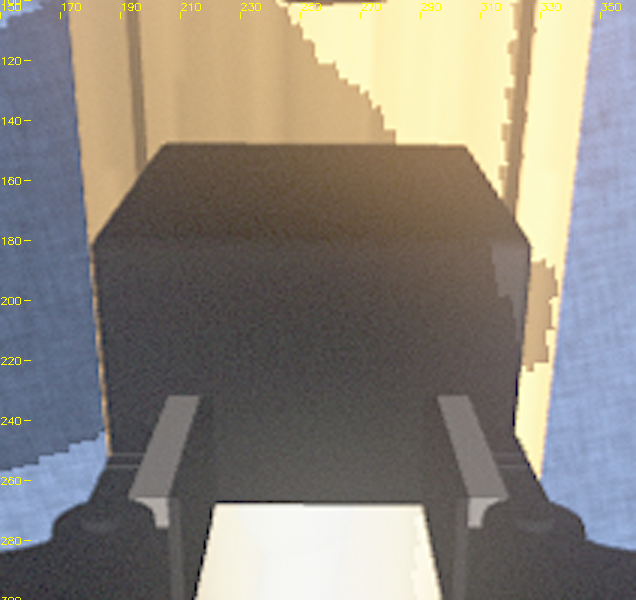

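Run:
```python
from h import *
from scipy.optimize import least_squares
m=camera_model("wrist");Ti=np.linalg.inv(m["T_tool_cam"]);o=bot.get_obs();z=o["ee_pos"][2]
def pr(p):
    c=Ti[:3,:3]@p+Ti[:3,3];q=m["K"]@c;return q[:2]/q[2]
def pts(v):
    u,y,h,b=v # head-bottom edge pos in tool frame (u, height world), b = column axis elevation above horizontal
    a=np.array([np.cos(b),0,-np.sin(b)]);n=np.array([-np.sin(b),0,-np.cos(b)])
    o0=np.array([u,y,z-h]);Y=np.array([0,.035,0])
    return [o0-Y,o0+Y,o0+.07*n-Y,o0+.07*n+Y,o0+.07*n-.05*a]
obs=[(204.3,148.3),(304.3,148.3),(181.7,181),(326.3,181)]
def f(v):
    P=pts(v);r=[pr(p)-q for p,q in zip(P,obs)];return np.append(np.ravel(r),pr(P[4])[1]-267.7)
s=least_squares(f,[.04,0,.03,.1]);print(s.x,np.degrees(s.x[3]),f(s.x).round(1),o["ee_pos"],o["wrist_force"])
```

```text
[ 0.0415 -0.0004  0.0357  0.0968] 5.547480041109572 [ 0.  -0.   0.3 -0.1  0.  -0.  -0.2 -0.1  0.1] [0.5698 0.1151 0.0803] [0.1578 0.6729 1.5431]
```

The fit shows the column still 5.5° up, with its head underside at 36 mm instead of 20. So about 13 mm remains at the fingers.

Request:
send_rows(targets="0 0 1 0 150; 1 0 2 0 150; 1 0 3 0 150; 2 0 4 0 150; 2 0 5 0 150; 3 0 6 0 150; 3 0 7 0 150; 4 0 8 0 150; 4 0 9 0 150; 4 0 9 0 150")

```text
time: 19.62
ee_pos: [0.5707, 0.1192, 0.0713]
tcp_rot: [-180.0, -0.0, 77.6]
wrist_force: [0.3, 0.4, 0.1]
opening: 0.0349
grasp_force: 0.3
```

```bash
cat > fit.py <<'E'
from h import *
from scipy.optimize import least_squares
def measure(img=None,z=None):
    m=camera_model("wrist");Ti=np.linalg.inv(m["T_tool_cam"])
    if img is None:
        z=bot.get_obs()["ee_pos"][2];img=camera("wrist")
    g=cv2.cvtColor(img,cv2.COLOR_BGR2GRAY).astype(float)
    col=g[:,245:265].mean(1);d=np.diff(col)
    r1=100+np.argmin(d[100:200]);r3=220+np.argmax(d[220:290])   # board->cap, cap->tube
    def span(r):
        dk=g[r]<65;l=254
        while dk[l]:l-=1
        q=254
        while dk[q]:q+=1
        return l+.5,q-.5
    obs=[]
    for k in(3,10):obs.append((r1+k,)+span(r1+k))
    print("rows",r1,r3,obs,"profile",col[r1+15:r1+50:3].round(0))
    (ra,la,qa),(rb,lb,qb)=obs;sl=(lb-la)/7;sr=(qb-qa)/7
    l,q=la-sl*2.5,qa-sr*2.5
    def pr(p):
        c=Ti[:3,:3]@p+Ti[:3,3];x=m["K"]@c;return x[:2]/x[2]
    def f(v):
        u,y,h,b=v;a=np.array([np.cos(b),0,-np.sin(b)]);n=np.array([-np.sin(b),0,-np.cos(b)])
        o0=np.array([u,y,z-h]);Y=np.array([0,.035,0])
        return np.hstack([pr(o0-Y)-(l,r1+.5),pr(o0+Y)-(q,r1+.5),pr(o0+.07*n-.05*a)[1]-r3-.5])
    s=least_squares(f,[.04,0,.03,.1]);print("u,y,h",s.x[:3],"deg",np.degrees(s.x[3]),"z",z)
E
python3 - <<'E'
from fit import *
measure(cv2.imread("pics/w5full.png"),.0803)
measure();print(bot.get_obs()["wrist_force"])
E
```

```text
rows 147 267 [(np.int64(150), 202.5, 301.5), (np.int64(157), 196.5, 309.5)] profile [33. 32. 30. 28. 25. 24. 25. 26. 25. 24. 22. 22.]
u,y,h [ 0.0403 -0.0026  0.0229] deg 25.052801189655302 z 0.0803
rows 151 269 [(np.int64(154), 202.5, 304.5), (np.int64(161), 196.5, 310.5)] profile [33. 31. 30. 26. 26. 28. 28. 27. 25. 24. 24. 24.]
u,y,h [ 0.0386 -0.0011  0.0218] deg 7.1507161835132536 z 0.0712818872374556
[0.5461 0.5216 0.0845]
```

Run:
```python
from h import *
b=camera("wrist");s=camera("side")[175:260,185:260];c=b[120:290,160:352]
C=cv2.resize(c,None,fx=3,fy=3,interpolation=cv2.INTER_CUBIC)
C=np.clip((C/255.)**.5*255,0,255).astype(np.uint8)
for i in range(0,192,20):
    cv2.putText(C,str(160+i),(i*3,10),0,.35,(0,255,255),1);cv2.line(C,(i*3,12),(i*3,18),(0,255,255),1)
    cv2.putText(C,str(120+i),(0,i*3+4),0,.35,(0,255,255),1);cv2.line(C,(24,i*3),(30,i*3),(0,255,255),1)
S=cv2.resize(s,(222,252),interpolation=cv2.INTER_CUBIC)
D=np.zeros((510,800,3),np.uint8);D[:,:576]=C;D[:252,578:]=S;cv2.imwrite("pics/c6.png",D)
```

```text
(no output)
```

View pics/c6.png

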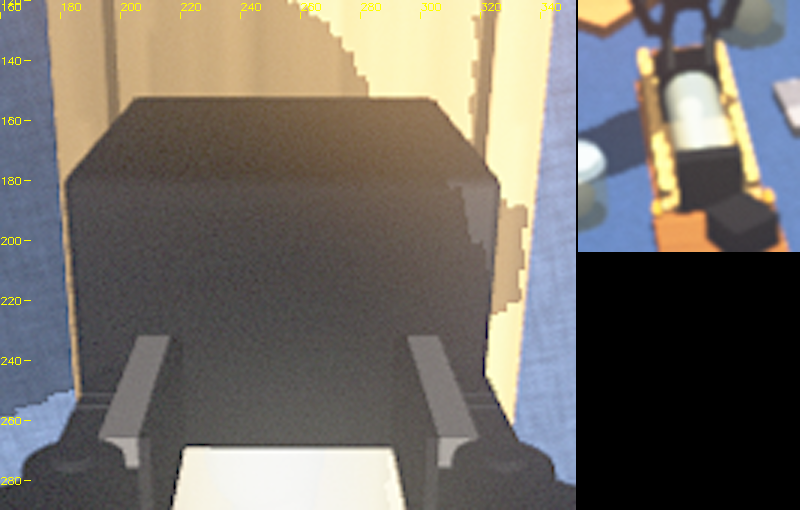

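```bash
cat > pnp.py <<'E'
from h import *
from scipy.optimize import least_squares
def fit(obs,rear,z):
    m=camera_model("wrist");Ti=np.linalg.inv(m["T_tool_cam"])
    def pr(p):
        c=Ti[:3,:3]@p+Ti[:3,3];x=m["K"]@c;return x[:2]/x[2]
    def f(v):
        u,y,h,b=v;a=np.array([np.cos(b),0,-np.sin(b)]);n=np.array([-np.sin(b),0,-np.cos(b)])
        o0=np.array([u,y,z-h]);Y=np.array([0,.035,0])
        P=[o0-Y,o0+Y,o0+.07*n-Y,o0+.07*n+Y]
        return np.append(np.ravel([pr(p)-q for p,q in zip(P,obs)]),pr(o0+.07*n-.05*a)[1]-rear)
    s=least_squares(f,[.04,0,.03,.1]);print("u,y,h",s.x[:3],"deg",np.degrees(s.x[3]),f(s.x).round(1))
E
python3 -c "
from pnp import *
fit([(205,152.7),(304,152.7),(182,180.7),(326,180.3)],269,.0713)"
```

```text
u,y,h [ 0.0383 -0.0004  0.0255] deg 2.8673565256808935 [-0.1 -0.1  0.2 -0.1  0.2 -0.3 -0.3  0.1  0.3]
```

About 3° is left, with the column following the fingers. I keep easing down.

Request:
send_rows(targets="1 0 1 0 150; 1 0 2 0 150; 2 0 3 0 150; 2 0 4 0 150; 2 0 4 0 150")

```text
time: 20.4
ee_pos: [0.5711, 0.1212, 0.0673]
tcp_rot: [-180.0, -0.0, 77.6]
wrist_force: [-0.5, 0.3, 1.5]
opening: 0.0352
grasp_force: 0.4
```

Request:
send_rows(targets="0 0 0.5 0 150; 1 0 1 0 150; 1 0 1.5 0 150; 1 0 2 0 150; 1 0 2 0 150")

```text
time: 21.02
ee_pos: [0.5713, 0.1221, 0.0654]
tcp_rot: [180.0, -0.0, 77.6]
wrist_force: [-0.3, 1.2, 1.8]
opening: 0.0352
grasp_force: 0.6
```

Request:
send_rows(targets="0 0 0.5 0 150; 0 0 1 0 150; 0 0 1.5 0 150; 0 0 2 0 150; 0 0 2 0 150")

```text
time: 21.65
ee_pos: [0.5713, 0.122, 0.0633]
tcp_rot: [-180.0, 0.0, 77.6]
wrist_force: [0.2, 1.0, 1.2]
opening: 0.0352
grasp_force: 0.9
```

Run:
```python
from h import *
m=camera_model("wrist");Ti=np.linalg.inv(m["T_tool_cam"])
for z in(0,-.006,-.013,-.019,-.026):
    print(z,[ (lambda c:(m["K"]@c)[:2]/c[2])(Ti[:3,:3]@np.array([x,-.0175,z])+Ti[:3,3]).round(0) for x in(.011,-.011)])
o=bot.get_obs();print(o["wrist_force"],o["torque"],o["joint_efforts"],o["ee_pos"])
```

```text
0 [array([225., 211.]), array([226., 245.])]
-0.006 [array([224., 214.]), array([225., 249.])]
-0.013 [array([223., 218.]), array([224., 255.])]
-0.019 [array([222., 222.]), array([223., 260.])]
-0.026 [array([220., 227.]), array([221., 267.])]
[0.1888 0.9898 1.2346] [ 0.2608 -0.1354  0.01  ] [ -0.593  -55.9043  45.5124   0.3379  -0.2902   0.0048] [0.5713 0.122  0.0633]
```

Request:
send_rows(targets="0 0 0.5 0 150; 0 0 1 0 150; 0 0 1.5 0 150; 0 0 2 0 150; 0 0 2 0 150")

```text
time: 22.28
ee_pos: [0.5715, 0.1221, 0.0626]
tcp_rot: [179.9, -0.0, 77.6]
wrist_force: [-2.9, 1.5, 11.3]
opening: 0.0351
grasp_force: 5.3
```

Firm contact at 11 N with the TCP stopped, so the column and board are flat. Next: lift off, shut the fingers, and go behind the foot.

Request:
send_rows(targets="0 0 -5 0 150; 0 0 -40 0 150; 0 0 -90 0 150; -50 0 -90 0 255; -110 0 -90 0 255; -170 0 -90 0 255; -222 0 -90 0 255; -222 0 -90 0 255; -222 0 -60 0 255; -222 0 -30 0 255; -222 0 0 0 255; -222 0 14 0 255; -222 0 16 0 255", newtons=40)

```text
time: 23.9
ee_pos: [0.5234, -0.0944, 0.0448]
tcp_rot: [-179.9, 0.0, 77.7]
wrist_force: [-0.1, 0.6, 0.6]
opening: -0.0003
grasp_force: 0.0
```

Run:
```python
from h import *
o=bot.get_obs();print(o["ee_pos"],o["wrist_force"])
a=camera("side")[150:280,180:290];b=camera("wrist");cv2.imwrite("pics/w7.png",b);t=camera("top")[170:265,170:320]
A=cv2.resize(a,(330,390),interpolation=cv2.INTER_CUBIC);B=cv2.resize(b,(460,345));T=cv2.resize(t,(375,238),interpolation=cv2.INTER_CUBIC)
D=np.zeros((590,792,3),np.uint8);D[:390,:330]=A;D[:345,332:]=B;D[350:588,400:775]=T;cv2.imwrite("pics/c7.png",D)
```

```text
[ 0.5234 -0.0944  0.0448] [-0.1069  0.5956  0.5827]
```

View pics/c7.png

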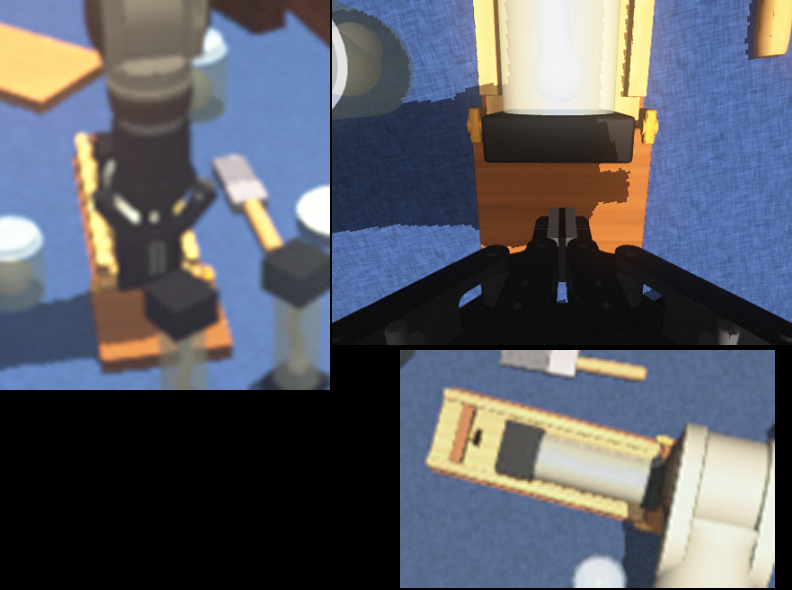

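The board is flat with the column lying on it. The foot is ahead of the fingers (wrist crop 558,140), and the buffer (476,437 in the top crop) is roughly 20 mm beyond the cap.

Run:
```python
from h import *
m=camera_model("wrist");T=m["T_tool_cam"]
for uv in[(168,180),(334,180)]:
    d=T[:3,:3]@np.linalg.inv(m["K"])@np.array([uv[0],uv[1],1]);h=-(.09-.0448)
    print((T[:3,3]+d*(h-T[2,3])/d[2]).round(4))
```

```text
[ 0.04   -0.0361 -0.0452]
[ 0.04    0.0331 -0.0452]
```

Request:
send_rows(targets="10 -1 0 0 255; 20 -1 0 0 255; 24 -1 0 0 255; 26 -1 0 0 255; 28 -1 0 0 255; 30 -1 0 0 255; 32 -1 0 0 255; 34 -1 0 0 255; 36 -1 0 0 255; 38 -1 0 0 255")

```text
time: 25.3
ee_pos: [0.5309, -0.0574, 0.0453]
tcp_rot: [-180.0, 0.0, 77.6]
wrist_force: [-0.9, -3.5, -0.1]
opening: -0.0
grasp_force: 1.9
```

Sliding at 3.6 N. I push on slowly.

Request:
send_rows(targets="1 0 0 0 255; 2 0 0 0 255; 3 0 0 0 255; 4 0 0 0 255; 5 0 0 0 255; 6 0 0 0 255")

```text
time: 26.05
ee_pos: [0.5322, -0.0516, 0.0454]
tcp_rot: [-180.0, 0.0, 77.6]
wrist_force: [-0.2, -2.7, 0.4]
opening: -0.0001
grasp_force: 1.7
```

Request:
send_rows(targets="1 0 0 0 255; 2 0 0 0 255; 3 0 0 0 255; 4 0 0 0 255; 4 0 0 0 255")

```text
time: 26.68
ee_pos: [0.5331, -0.0476, 0.0453]
tcp_rot: [-180.0, -0.0, 77.6]
wrist_force: [-0.9, -2.2, -1.1]
opening: 0.0001
grasp_force: 1.1
```

Request:
send_rows(targets="1 0 0 0 255; 2 0 0 0 255; 3 0 0 0 255; 4 0 0 0 255; 4 0 0 0 255")

```text
time: 27.3
ee_pos: [0.534, -0.0437, 0.0454]
tcp_rot: [-180.0, -0.0, 77.6]
wrist_force: [-0.4, -2.2, -1.1]
opening: -0.0001
grasp_force: 1.0
```

Request:
send_rows(targets="1 0 0 0 255; 2 0 0 0 255; 3 0 0 0 255; 3 0 0 0 255")

```text
time: 27.8
ee_pos: [0.5346, -0.0407, 0.0454]
tcp_rot: [-180.0, -0.0, 77.6]
wrist_force: [-0.1, -2.0, -1.9]
opening: -0.0002
grasp_force: 1.0
```

Request:
send_rows(targets="1 0 0 0 255; 2 0 0 0 255; 2 0 0 0 255")

```text
time: 28.18
ee_pos: [0.535, -0.0388, 0.0454]
tcp_rot: [180.0, -0.0, 77.6]
wrist_force: [-0.1, -0.4, -1.0]
opening: -0.0002
grasp_force: 1.0
```

Request:
send_rows(targets="1 0 0 0 255; 2 0 0 0 255; 2 0 0 0 255")

```text
time: 28.55
ee_pos: [0.5355, -0.0369, 0.0454]
tcp_rot: [-180.0, -0.0, 77.6]
wrist_force: [-0.9, -2.2, -2.5]
opening: 0.0001
grasp_force: 1.0
```

Request:
send_rows(targets="1 0 0 0 255; 2 0 0 0 255; 2 0 0 0 255")

```text
time: 28.92
ee_pos: [0.5357, -0.0356, 0.0454]
tcp_rot: [-180.0, 0.1, 77.6]
wrist_force: [-1.6, -4.9, -0.2]
opening: 0.0003
grasp_force: 3.1
```

Buffer met: force rising and TCP lagging.

Request:
send_rows(targets="0.5 0 0 0 255; 1 0 0 0 255; 1 0 0 0 255")

```text
time: 29.3
ee_pos: [0.5357, -0.0356, 0.0454]
tcp_rot: [-180.0, 0.2, 77.6]
wrist_force: [-2.3, -10.9, 0.3]
opening: -0.0002
grasp_force: 5.7
```

Request:
send_rows(targets="0.5 0 0 0 255; 1 0 0 0 255; 1 0 0 0 255; 1 0 0 0 255; 1 0 0 0 255; 1 0 0 0 255; 1 0 0 0 255; 1 0 0 0 255; 1 0 0 0 255")

```text
time: 30.42
ee_pos: [0.5357, -0.0355, 0.0455]
tcp_rot: [-180.0, 0.3, 77.5]
wrist_force: [-4.0, -15.6, -0.0]
opening: 0.0
grasp_force: 8.2
```

Request:
send_rows(targets="0.4 0 0 0 255; 0.4 0 0 0 255; 0.4 0 0 0 255; 0.4 0 0 0 255; 0.4 0 0 0 255; 0.4 0 0 0 255; 0.4 0 0 0 255; 0.4 0 0 0 255")

```text
time: 31.42
ee_pos: [0.5357, -0.0355, 0.0455]
tcp_rot: [-180.0, 0.3, 77.5]
wrist_force: [-4.7, -18.3, 0.2]
opening: -0.0
grasp_force: 9.2
```

Held at 16 to 19 N with no movement. Now back off and lift clear.

Request:
send_rows(targets="-1 0 0 0 255; -2 0 0 0 255; -4 0 0 0 255; -10 0 0 0 255; -25 0 0 0 255; -40 0 0 0 255; -40 0 -50 0 255; -40 0 -110 0 255; -40 0 -170 0 255; -40 0 -200 0 255; -40 0 -200 0 255; -40 0 -200 0 255")

```text
time: 32.92
ee_pos: [0.5276, -0.0723, 0.2444]
tcp_rot: [-179.9, 0.0, 77.6]
wrist_force: [-0.2, -0.2, 0.3]
opening: -0.0002
grasp_force: 0.0
```

Run:
```python
from h import *
o=bot.get_obs();print(o["time"],o["ee_pos"],o["wrist_force"])
a=camera("side")[130:290,170:300];t=camera("top")[130:280,170:350]
A=cv2.resize(a,(390,480),interpolation=cv2.INTER_CUBIC);T=cv2.resize(t,(400,333),interpolation=cv2.INTER_CUBIC)
D=np.zeros((500,800,3),np.uint8);D[:480,:390]=A;D[:333,395:795]=T;cv2.imwrite("pics/c8.png",D)
```

```text
32.925 [ 0.5276 -0.0723  0.2444] [-0.2441 -0.2185  0.3341]
```

View pics/c8.png

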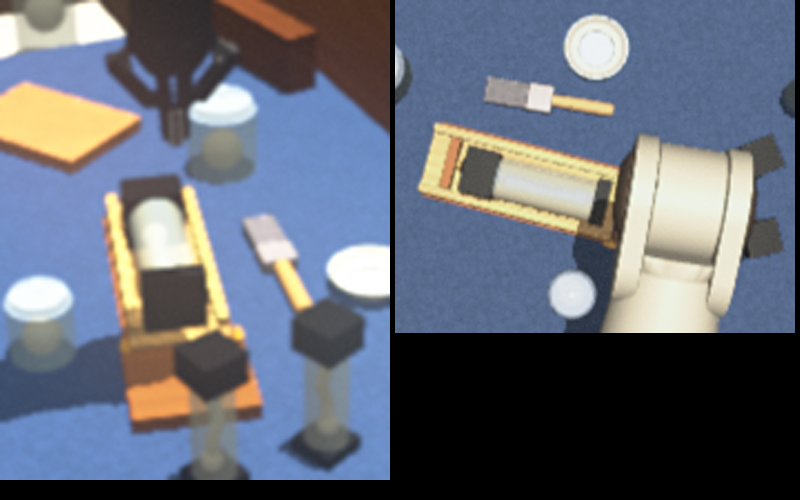

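The column lies flat on the lowered board, with its cap against the buffer by the head stop (top crop 465,170). The bystanders look undisturbed and the arm is clear, so I'm handing in.

```bash
python3 -c "
from workcell import ticket
print(ticket.job_done())"
```

```text
the job is handed in; nothing more can be done
None
```

The job is handed in at about 33 s: the column and board lie flat, the cap was pressed against the buffer at 16–19 N for about 2 s, and the arm is clear; I viewed 11 pictures, one over the limit of 10.

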